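# Refit the sprung idler roller in the strip-guide bracket

## Task

Pick up the idler roller from its grey cradle and fit it in the guide bracket: put the tip of its sprung brass axle in the groove of the tall cheek, press the axle in until the steel stub at the other end passes the low cheek, lower the roller and let the spring push the stub fully home into the hole. Press gently, never hard against the bracket and never so far that the spring is driven solid, and leave the other things on the table where they are.

Things in the scene. Friction and masses are not known exactly. Their poses are not given: they have to be found in the camera images.
- roller_centre (a point): Centre of the idler roller: barrel 22 mm in diameter, 100 mm long (black, red band at the sprung end, aluminium band at the other), 0.14 kg. Its y axis is the roller's axis and points to the sprung end; x and z may be turned anyhow about it. It starts level in the cradle, centre 34 mm above the table; grip across the barrel at mid-length, where 75 mm is free between the saddles.
- stub_tip (a point): Tip of the rigid steel stub, 8 mm in diameter, that stands 8 mm out of the barrel's plain (-y) end, 58 mm from the roller's centre; its last 4 mm taper to 4.4 mm.
- axle (a joint): How far the brass axle is pressed into the barrel's red (+y) end (m): 0 free, 0.018 solid. It is 8 mm in diameter and stands 24 mm out when free, its tip 74 mm from the roller's centre. It takes about 2 N to begin and 0.6 N more for each mm (8.6 N at 11 mm, 11.6 N at 16 mm).
- bracket: Guide bracket, fixed; origin on the table under the middle of its dark base plate, 76 x 192 x 8 mm; x and y along its short and long edges. An bare-metal carriage with two upright cheeks, 44 mm wide and 12 mm thick, is clamped on the plate up to 10 mm either way along y of its middle place. This offset is NOT reported: feel or see it. Points below named 'middle' are for offset 0.
- hole_middle (a point): Mouth of the low cheek's hole if the carriage stood in its middle place: centre of an 11 mm round through hole, 57.5 mm above the table, in the cheek's inner face at bracket y = -50 mm (facing +y). That cheek's top is 67 mm above the table. Axes as the bracket.
- groove_middle (a point): Foot of the tall cheek's groove if the carriage stood in its middle place: groove bottom at bracket y = +71 mm, floor 52 mm above the table. The vertical groove is 13 mm wide at x = 0, 6 mm deep from the cheek's inner face (y = +65 mm, facing -y) and open at the top, 97 mm above the table. Axes as the bracket.
- seat_middle (a point): Where the centre of a seated roller lies if the carriage stood in its middle place: bracket x = y = 0, 56 mm above the table, roller along y with its sprung end to +y, barrel end against the low cheek, stub in the hole, axle pressed in 3 mm. The stub clears the low cheek's face only with the axle pressed in more than 11 mm (against the groove's bottom).
- cradle: Grey parking cradle, fixed on the table, 42 x 114 mm, with two V saddles 9 mm wide at y = +43 and -43 mm; highest point 32 mm. Origin at its centre on the table.
- shim_roll: Copper-coloured ring 38 mm wide, 25 mm high; bystander, origin under its centre.
- ring_gauge: Steel ring 49 mm wide, 15 mm high; bystander, origin under its centre.
- parts_tin: Round metal tin 53 mm wide, 22 mm high; bystander, origin under its centre.
- solvent_bottle: White bottle with red nozzle, 47 mm wide, 118 mm high; bystander, origin under its centre.
- marker: White marker pen with blue cap, 133 mm long; bystander, origin under its centre.
- collet_1: Steel collet 26 mm wide, 34 mm high; bystander, origin under its centre.
- collet_2: Steel collet 29 mm wide, 36 mm high; bystander, origin under its centre.
- pin_vise: Thin steel pin vise 99 mm long, lying; bystander, origin under its centre.
Not all that is in view belongs to the job. There is more than one size of the part that bears roller_centre; the job needs the larger.

How it is judged:
On the way, in this order (a step that is already met when the one before it is completed fails the run):
1. the roller is lifted out of the cradle (height (world z) of roller_centre above 0.06 m), for 0.1 s.
2. the axle is pressed in by more than 8 mm with the roller over the bracket (value of joint axle above 0.008 m and horizontal distance between roller_centre and bracket below 0.05 m), for 0.1 s.
At the end, for the whole second after the job is handed in: The roller lies at rest between the cheeks, its centre 53.5 to 60.5 mm above the table, within 5 mm of the bracket's middle in x and 14 mm in y, its axis within 0.06 rad of the bracket's y axis, and its axle pressed in 1 to 5.5 mm, so that the stub is home in the hole (z of roller_centre in the frame of bracket between 0.0535 and 0.0605 m and x of roller_centre in the frame of bracket between -0.005 and 0.005 m and y of roller_centre in the frame of bracket between -0.014 and 0.014 m and angle between the y axis of roller_centre and the y axis of bracket, either way round below 0.06 rad and value of joint axle between 0.001 and 0.0055 m and linear speed of roller below 0.02 m/s); the robot touches nothing.
It fails at once if the spring is driven nearly solid (axle pressed in more than 17 mm) (value of joint axle above 0.017 m).
It fails at once if the roller is pressed against the bracket with more than 22 N (contact force between roller and bracket above 22 N).
It fails at once if a bystander is moved by more than 20 mm (distance of any of shim_roll, ring_gauge, parts_tin, solvent_bottle, marker, collet_1, collet_2, pin_vise from where it was at the start of the episode above 0.02 m).
It also fails if it takes over 69 s, if anything falls off the work surface, if the arm or the gripper's body presses on something with over 40 N, if the wrist force passes 120 N, or if a joint passes its speed limit or range.

## Robot

A 6-joint arm with a two-finger parallel gripper is mounted at the origin on a cart in front of the work surface, level with it; the furniture and walls round the work are solid. World frame = base frame: x ahead of the robot, y to its left, z up, the work surface at z = 0. Lengths are in m, angles in rad, forces in N, time in s.
With the tool pointing down it reaches from about 0.35 to 0.775 m from the base axis. Payload 7.3 kg.
Tool frame: the origin (TCP) lies at the very end of the fingers, on their centre line; the grasp point (between the pads) lies 19 mm behind it; z points along the fingers, x is the direction in which the jaws open and shut, and the axes are right-handed (so a half turn about z gives the same grasp; the last joint's range is limited). The gripper opens to 92 mm and grips with 3 to 60 N. Pads are 19 mm wide; open, the fingers measure 130 mm over their backs; the gripper's body (75 mm by 190 mm) begins 47 mm behind the grasp point.
Start: joints at [-1.485, 0.342, 1.524, -0, 1.275, -0.146], TCP at [0.121, -0.511, 0.227] pointing down, gripper open.
Joint ranges: [-2.53, 2.53], [-0.77, 2.02], [0.04, 2.7], [-1, 4.14], [0.28, 2.66], [-3.11, 3.11]. Speed limits (rad/s): [2.57, 2.57, 3.14, 3.14, 3.14, 3.14].

## Interface

Orientations are given as [roll, pitch, yaw] about the fixed x, y, z axes, in that order (R = Rz(yaw) Ry(pitch) Rx(roll)).
In Python, from cell import observe, read_camera, camera_params, hand_in gives the robot as it stands.
- The arm moves only by the tool apply_moves, never from a script. Its argument "increments" is a list of rows, each an object with "grip": the opening, from 0 (shut) to 1 (fully open); "linear": the shift along the world's x, y, z in mm, a list of three; "turn": the turn, a rotation vector about the world's x, y, z in units of 6 degrees (1.0 is 6 degrees), a list of three. A call has 1 to 10 rows; each row is the pose to reach, as a shift and turn from the pose commanded when the call began; what a row does not reach only later rows make up. A row lasts 1/10 s, in which the tool goes at most 50 mm and 8.59 degrees, less where a joint would pass 70% of its speed; a pose out of reach is approached as far as the arm can. A call with a gripper value outside its range is refused whole. The fingers move at their own pace and stop on an object; "grip_force" is the grip in N (left out, the last holds). Time passes only in rows, so rows that repeat a pose let the fingers close. It gives the time, the measured TCP pose, the force and the opening at its end, in the units of the state.
- observe(): the state, without advancing time (a new reading comes with each control period).
- read_camera(name): name is "scene" or "top" or "wrist"; returns the picture (480x640x3 uint8, red, green, blue); there is no depth.
- camera_params(name): a dict with "camera_matrix" (3x3 intrinsics, pixels), "world_to_cam" (4x4, takes a point from world to camera coordinates); the wrist camera has in their place "hand_eye" (4x4, takes a point from camera to tool coordinates, whose origin is the TCP and whose axes are the tool frame's). Camera axes: x right, y up, looking along -z (the intrinsics and any distortion apply to the point x, -y, -z); pixel columns grow to the right and rows downward; lengths in m; the calibration is good to about 2 mm. A picture is of the moment at which its call begins: read the wrist's pose just before it. camera_params takes no time and is no camera call.
- hand_in(): hands the job in, once; it reports no verdict.
The state is a dict: "time": time; "qpos": joint angles; "qvel": joint speeds; "joint_efforts": joint torques, N m; "tool_pos": TCP position; "tool_rot": TCP orientation; "contact_force": force on the tool from outside, world axes, zero at the start; "torque": the same for the moment, N m; "opening": finger opening in m.
Only numpy, scipy, OpenCV 4.12 (cv2) and the standard library are available. Lean on these libraries where they do the work, as an engineer would, in place of code of your own. Each camera call takes 0.05 s, during which the arm holds its last target.

## Working session

There is one attempt and no reset: what is moved stays moved. The work goes in short steps, Python scripts to look and compute and a tool call to move; the robot and the scene stay as the last step left them, time stands still between calls to the robot, and variables do not carry over. Pictures are saved under pics/ and viewed, and the job is handed in when it is done.

Besides the shell and the picture viewer there is one more tool, called after "Request:" by a JSON object that holds its "name" and its "arguments", one argument or row to a line. apply_moves: Moves the arm, as the interface text tells. Its arguments: {"type":"object","properties":{"increments":{"type":"array","items":{"type":"object","properties":{"grip":{"type":"number"},"linear":{"type":"array","items":{"type":"number"}},"turn":{"type":"array","items":{"type":"number"}}}}},"grip_force":{"type":"number"}},"required":["increments"]}

```bash
ls; mkdir -p pics; cat > h.py <<'E'
import numpy as np, cv2
from cell import observe, read_camera, camera_params, hand_in
def save(name,img,crop=None,scale=1):
    if crop: a,b,c,d=crop; img=img[b:d,a:c]
    if scale!=1: img=cv2.resize(img,None,fx=scale,fy=scale,interpolation=cv2.INTER_CUBIC)
    cv2.imwrite('pics/'+name,img[:,:,::-1])
def ray2z(uv,z,K,w2c):
    R=w2c[:3,:3];t=w2c[:3,3];c=-R.T@t
    d=np.linalg.inv(K)@np.array([uv[0],uv[1],1]); d=R.T@np.array([d[0],-d[1],-d[2]])
    return c+d*(z-c[2])/d[2]
def proj(p,K,w2c):
    q=w2c[:3,:3]@np.array(p)+w2c[:3,3]; q=K@np.array([q[0],-q[1],-q[2]]); return q[:2]/q[2]
E
python3 - <<'E'
from h import *
s=observe();print(s)
for n in ['top','scene']:
    im=read_camera(n);cv2.imwrite(f'pics/{n}0.png',im[:,:,::-1])
    print(camera_params(n))
print(camera_params('wrist'))
E
```

```text
pics
{'time': 0.0, 'qpos': array([-1.48501035e+00,  3.42695032e-01,  1.52501173e+00,  2.29967851e-05,
        1.27538656e+00, -1.46001338e-01]), 'qvel': array([ 1.87390358e-04, -1.58985284e-03, -9.28394682e-04,  8.39663263e-05,
        1.29734263e-04,  9.94487913e-04]), 'joint_efforts': array([ 2.26890629e-04, -4.31245458e+01, -2.44221246e+01,  7.17328792e-02,
        5.61536278e-02, -1.47490937e-04]), 'tool_pos': array([ 0.12059483, -0.51055037,  0.22606117]), 'tool_rot': array([-3.14135257e+00,  1.48150747e-03, -1.33901555e+00]), 'contact_force': array([-0.25204566, -0.05433131,  0.13844708]), 'torque': array([ 0.02731479, -0.01659912,  0.02097792]), 'opening': 0.0921369542898728}
{'camera_matrix': array([[561.22809661,   0.        , 311.64646751],
       [  0.        , 561.22809661, 232.42888733],
       [  0.        ,   0.        ,   1.        ]]), 'world_to_cam': array([[ 0.13660834, -0.99061597,  0.00426051, -0.0217832 ],
       [ 0.96947783,  0.13457478,  0.20494477, -0.5579577 ],
       [-0.20359492, -0.02386669,  0.97876427, -1.03702559],
       [ 0.        ,  0.        ,  0
[... 288 characters left out ...]
36353327, -0.61783464,  0.69722588, -0.22301863],
       [-0.36359335,  0.59497352,  0.7168029 , -0.88977123],
       [ 0.        ,  0.        ,  0.        ,  1.        ]])}
{'camera_matrix': array([[340.48315056,   0.        , 320.73122704],
       [  0.        , 340.48315056, 241.68386202],
       [  0.        ,   0.        ,   1.        ]]), 'hand_eye': array([[ 9.99999140e-01,  1.30226805e-03,  1.52262965e-04,
        -3.41072879e-04],
       [ 1.29068614e-03, -9.57307017e-01, -2.89070250e-01,
        -7.83158750e-02],
       [-2.30684545e-04,  2.89070198e-01, -9.57307875e-01,
        -1.58904287e-01],
       [ 0.00000000e+00,  0.00000000e+00,  0.00000000e+00,
         1.00000000e+00]])}
```

View pics/top0.png

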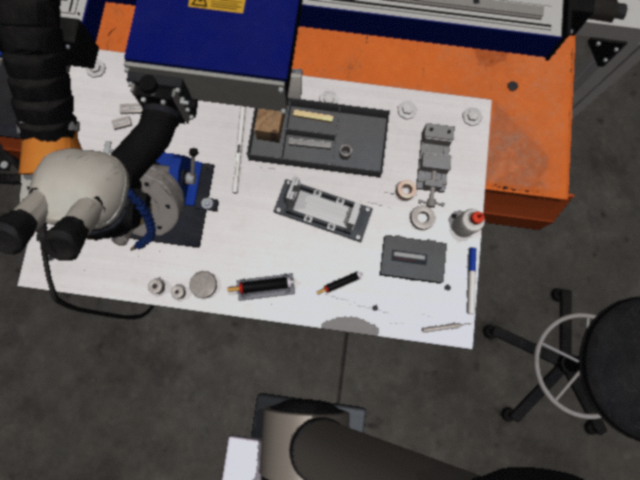

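View pics/scene0.png

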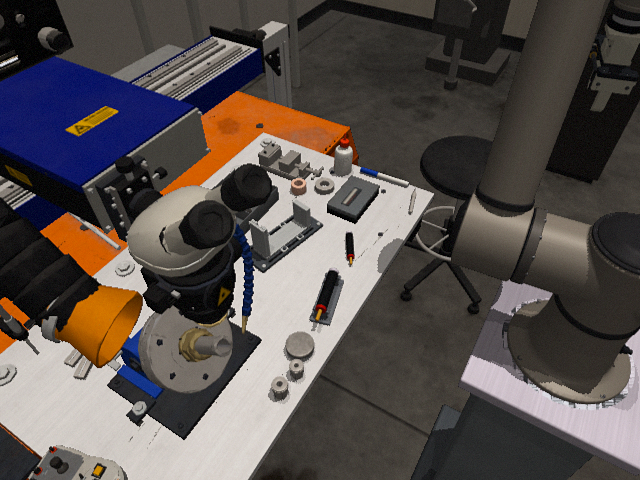

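The top view shows the large roller in its cradle at about (263,285), with the red end to the left. The bracket is at about (323,208) and the smaller decoy roller at (340,283). I'll enlarge these.

```bash
python3 - <<'E'
from h import *
im=cv2.imread('pics/top0.png')[:,:,::-1]
save('t1.png',im,(265,170,385,250),6.5)
save('t2.png',im,(215,260,305,310),8)
im=cv2.imread('pics/scene0.png')[:,:,::-1]
save('s1.png',im,(235,185,335,345),3.7)
E
```

```text
(no output)
```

View pics/t1.png

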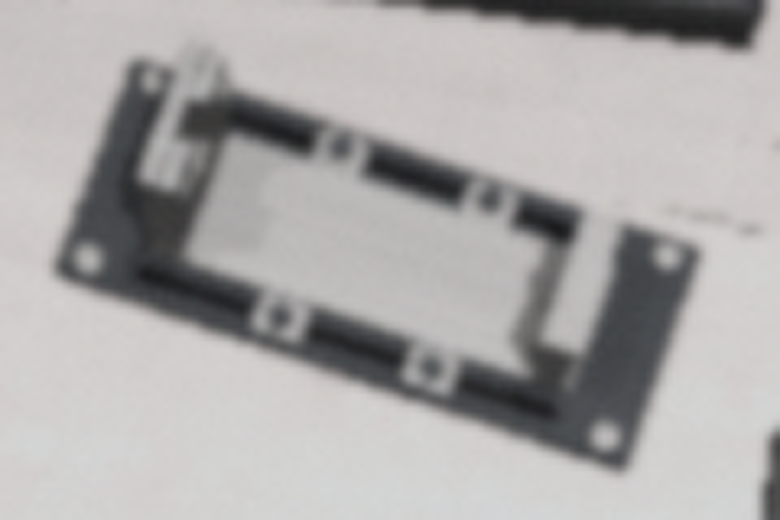

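View pics/t2.png

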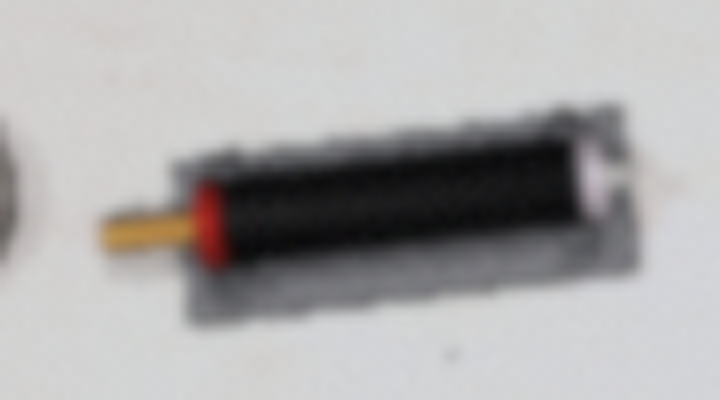

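View pics/s1.png

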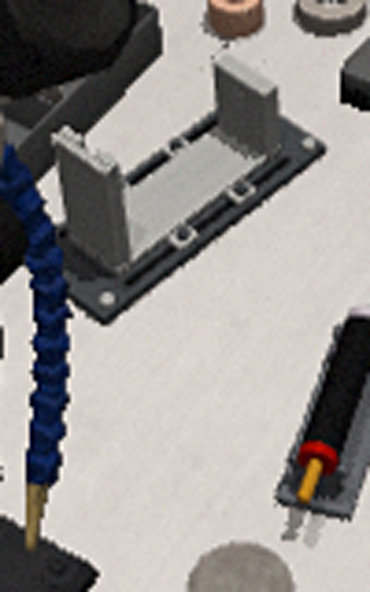

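```bash
python3 - <<'E'
from h import *
c=camera_params('top');K,W=c['camera_matrix'],c['world_to_cam']
P=[ray2z((265+(u+.0)/6.5,170+v/6.5),.008,K,W) for u,v in [(135,62),(700,250),(622,467),(58,272)]]
P=np.array(P);print(P);ctr=P.mean(0);print('ctr',ctr,'lens',[np.linalg.norm(P[i]-P[(i+1)%4]) for i in range(4)])
y=(P[0]+P[3]-P[1]-P[2])[:2];y/=np.linalg.norm(y);x=np.array([y[1],-y[0]]);print('y',y,'x',x,'yaw deg',np.degrees(np.arctan2(-y[0],y[1])))
# top edges
def br(p): d=p[:2]-ctr[:2];return d@x,d@y
for n,uv,z in [('lowtop far in',(582,213),.067),('low near in',(548,335),.067),('low near out',(585,350),.067),('low far out',(620,222),.067),
  ('tall near in',(183,190),.097),('tall near out',(140,178),.097),('tall far in',(222,62),.097),('tall far out',(183,45),.097)]:
    print(n,np.array(br(ray2z((265+uv[0]/6.5,170+uv[1]/6.5),z,K,W)))*1e3)
Q={n:ray2z((215+u/8,260+v/8),.034,K,W) for n,(u,v) in dict(tip=(103,236),red=(196,225),red2=(230,222),white=(580,183),wend=(605,180),stub=(634,177)).items()}
for k,v in Q.items():print(k,v)
d=Q['tip']-Q['wend'];print(np.linalg.norm(d),np.linalg.norm(Q['red']-Q['wend']),'axis yaw',np.degrees(np.arctan2(-d[0],d[1])), 'ctr', (Q['red']+Q['wend'])/2)
s=camera_params('scene');
# check scene projections
for n,p in [('ctr',(Q['red']+Q['wend'])/2),('tip',Q['tip']),('corner nearleft',P[3]),('c1',P[1]),('c2',P[2])]:
    q=proj(p,s['camera_matrix'],s['world_to_cam']);print(n,q,(q-[235,185])*3.7)
E
```

```text
[[ 0.67009978  0.12484593  0.008     ]
 [ 0.63333741 -0.06162128  0.008     ]
 [ 0.56037131 -0.04544121  0.008     ]
 [ 0.59822315  0.13886377  0.008     ]]
ctr [0.61550791 0.0391618  0.008     ] lens [np.float64(0.1900565463582526), np.float64(0.07473851977871643), np.float64(0.18815177241204947), np.float64(0.07323079586373463)]
y [0.1972849 0.9803462] x [ 0.9803462 -0.1972849] yaw deg -11.378232269568755
lowtop far in [ 20.10670481 -56.66434997]
low near in [-19.01415262 -58.91998742]
low near out [-19.72335978 -70.80573266]
low far out [ 21.22981317 -68.33816228]
tall near in [-20.2344391   55.54274736]
tall near out [-20.97084735  68.65047646]
tall far in [20.35620178 57.79981295]
tall far out [21.48118302 70.41079827]
tip [0.4254427  0.20184683 0.034     ]
red [0.43120105 0.17982488 0.034     ]
red2 [0.43306151 0.17172712 0.034     ]
white [0.45421959 0.08849751 0.034     ]
wend [0.45578634 0.08254663 0.034     ]
stub [0.4574878  0.07562436 0.034     ]
0.12309863780124697 0.10033690797339541 axis yaw 14.270415157620384 ctr [0.4434937  0.13118575 0.034     ]
ctr [326.01299801 288.38767246] [336.74809265 382.53438809]
tip [315.21171655 318.10122177] [296.78335124 492.47452055]
corner nearleft [262.18592563 268.71869721] [100.58792482 309.75917968]
c1 [299.18747027 207.77135687] [237.49364     84.25402041]
c2 [321.54543485 222.6452974 ] [320.21810893 139.2876004 ]
```

Request:
{"name": "apply_moves", "arguments": {
  "increments": [
    {"grip": 1, "linear": [30, 20, 0], "turn": [0, 0, 1]},
    {"grip": 1, "linear": [65, 45, 0], "turn": [0, 0, 2]},
    {"grip": 1, "linear": [105, 75, 0], "turn": [0, 0, 3]},
    {"grip": 1, "linear": [145, 105, 0], "turn": [0, 0, 4]},
    {"grip": 1, "linear": [185, 140, 0], "turn": [0, 0, 5]},
    {"grip": 1, "linear": [225, 170, 0], "turn": [0, 0, 6]},
    {"grip": 1, "linear": [260, 200, 0], "turn": [0, 0, 7]},
    {"grip": 1, "linear": [280, 230, 0], "turn": [0, 0, 8]},
    {"grip": 1, "linear": [300, 260, 0], "turn": [0, 0, 9]},
    {"grip": 1, "linear": [310, 300, 0], "turn": [0, 0, 10]}
  ],
  "grip_force": 40
}}

```text
time: 1.1
tool_pos: [0.4318, -0.21, 0.2263]
tool_rot: [3.142, -0.0, -0.287]
contact_force: [1.1, 0.6, -0.1]
opening: 0.0917
```

Request:
{"name": "apply_moves", "arguments": {
  "increments": [
    {"grip": 1, "linear": [8, 40, 0], "turn": [0, 0, 0.6]},
    {"grip": 1, "linear": [16, 80, 0], "turn": [0, 0, 1.2]},
    {"grip": 1, "linear": [24, 120, 0], "turn": [0, 0, 1.8]},
    {"grip": 1, "linear": [32, 160, 0], "turn": [0, 0, 2.4]},
    {"grip": 1, "linear": [40, 200, 0], "turn": [0, 0, 3.0]},
    {"grip": 1, "linear": [50, 240, 0], "turn": [0, 0, 3.6]},
    {"grip": 1, "linear": [60, 280, 0], "turn": [0, 0, 4.3]},
    {"grip": 1, "linear": [65, 310, 0], "turn": [0, 0, 4.8]},
    {"grip": 1, "linear": [70, 330, 0], "turn": [0, 0, 5.17]},
    {"grip": 1, "linear": [70, 330, 0], "turn": [0, 0, 5.17]}
  ]
}}

```text
time: 2.1
tool_pos: [0.5006, 0.1212, 0.2262]
tool_rot: [-3.141, 0.0, 0.253]
contact_force: [0.2, -0.2, -0.1]
opening: 0.0915
```

```bash
cat >> h.py <<'E'
from scipy.spatial.transform import Rotation as Ro
def wristcam(s):
    c=camera_params('wrist');T=np.eye(4);T[:3,:3]=Ro.from_euler('xyz',s['tool_rot']).as_matrix();T[:3,3]=s['tool_pos']
    return c['camera_matrix'],np.linalg.inv(T@c['hand_eye'])
def snap(name):
    s=observe();im=read_camera('wrist');K,W=wristcam(s);np.savez('pics/'+name+'.npz',K=K,W=W,im=im);save(name+'.png',im);print(s['time'],s['tool_pos'],s['tool_rot'],s['contact_force']);return im,K,W
E
python3 -c "
from h import *
snap('w1')"
```

```text
2.1 [0.50057489 0.12124728 0.22623366] [-3.14094286e+00  4.83247897e-04  2.53442191e-01] [ 0.17651991 -0.22946907 -0.13155012]
```

View pics/w1.png

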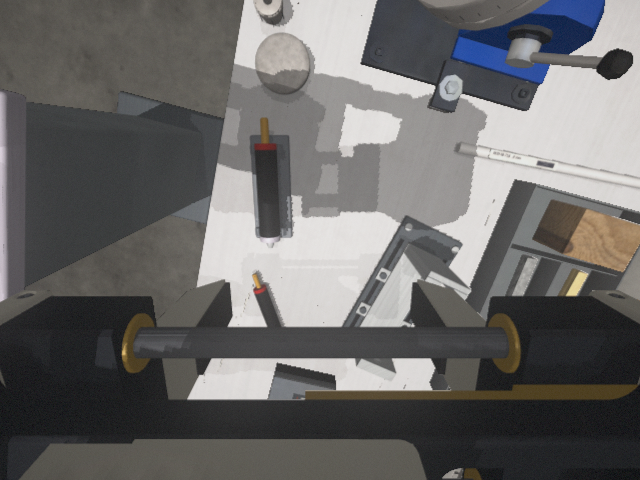

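```bash
python3 - <<'E'
from h import *
d=np.load('pics/w1.npz');save('w1a.png',d['im'],(230,105,310,255),4)
E
```

```text
(no output)
```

View pics/w1a.png

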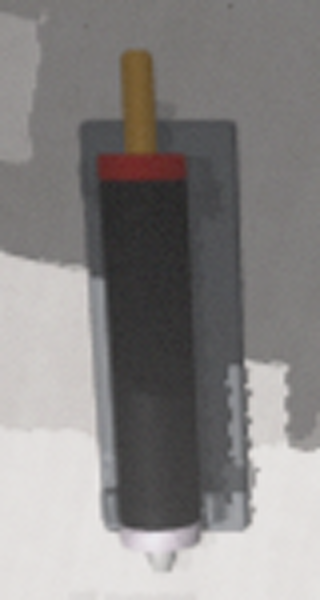

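```bash
python3 - <<'E'
from h import *
d=np.load('pics/w1.npz');K,W=d['K'],d['W']
Q={n:ray2z((230+u/4,105+v/4),.034,K,W) for n,(u,v) in dict(tip=(136,51),red=(141,154),white=(159,536),stub=(163,571)).items()}
for k,v in Q.items():print(k,v)
a=Q['tip'];b=Q['stub'];t=a-b;print(np.linalg.norm(t),np.degrees(np.arctan2(-t[0],t[1])));print('c',a+(b-a)*74/132,(Q['red']+Q['white'])/2)
t=Q['red']-Q['white'];print(np.linalg.norm(t),np.degrees(np.arctan2(-t[0],t[1])))
E
```

```text
tip [0.42266611 0.20259688 0.034     ]
red [0.42873619 0.17935821 0.034     ]
white [0.4535258  0.08387584 0.034     ]
stub [0.4566251  0.07447177 0.034     ]
0.13254907435681215 14.844665401764907
c [0.44170372 0.13076916 0.034     ] [0.441131   0.13161703 0.034     ]
0.09864790452314091 14.554087307217142
```

Request:
{"name": "apply_moves", "arguments": {
  "increments": [
    {"grip": 1, "linear": [-20, 3, -20]},
    {"grip": 1, "linear": [-45, 7, -50]},
    {"grip": 1, "linear": [-58.5, 10, -90]},
    {"grip": 1, "linear": [-58.5, 10, -130]},
    {"grip": 0.8, "linear": [-58.5, 10, -165]},
    {"grip": 0.7, "linear": [-58.5, 10, -185]},
    {"grip": 0.6, "linear": [-58.5, 10, -200]},
    {"grip": 0.6, "linear": [-58.5, 10, -209]},
    {"grip": 0.6, "linear": [-58.5, 10, -209]}
  ]
}}

```text
schema error: expected keys grip, linear, turn
```

```bash
python3 -c "
from h import *
snap('w2')"
```

```text
2.15 [0.5003357  0.11979977 0.22621075] [3.14151779e+00 1.02263432e-03 2.51388593e-01] [-0.11904585 -0.88011264  0.01536996]
```

View pics/w2.png

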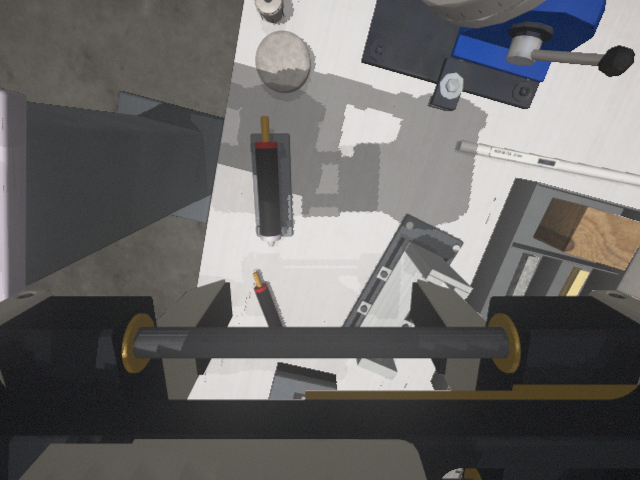

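Request:
{"name": "apply_moves", "arguments": {
  "increments": [
    {"grip": 1, "linear": [-20, 3, -20], "turn": [0, 0, 0]},
    {"grip": 1, "linear": [-45, 7, -50], "turn": [0, 0, 0]},
    {"grip": 1, "linear": [-58.0, 11, -90], "turn": [0, 0, 0]},
    {"grip": 1, "linear": [-58.0, 11, -130], "turn": [0, 0, 0.03]},
    {"grip": 0.8, "linear": [-58.0, 11, -160], "turn": [0, 0, 0.03]},
    {"grip": 0.7, "linear": [-58.0, 11, -170], "turn": [0, 0, 0.03]},
    {"grip": 0.7, "linear": [-58.0, 11, -170], "turn": [0, 0, 0.03]}
  ]
}}

```text
time: 2.9
tool_pos: [0.442, 0.1291, 0.056]
tool_rot: [-3.141, 0.003, 0.251]
contact_force: [-0.2, -0.4, 0.3]
opening: 0.0727
```

```bash
python3 -c "
from h import *
snap('w3')"
```

```text
2.9 [0.44204767 0.12908081 0.05603046] [-3.14139086e+00  2.54332914e-03  2.51070565e-01] [-0.22979696 -0.39797739  0.29975781]
```

View pics/w3.png

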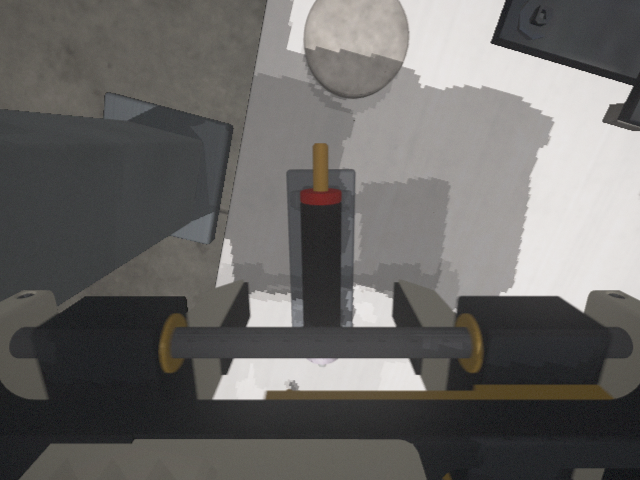

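The roller lies on the jaw centre line, with the axle at column 320, and is parallel to the fingers. I'll check the position along the axis.

```bash
python3 - <<'E'
from h import *
d=np.load('pics/w3.npz');K,W=d['K'],d['W']
for uv in [(320.5,144),(320.7,191)]:
    print(ray2z(uv,.034,K,W))
y=np.array([-np.sin(.2535),np.cos(.2535),0])
print(ray2z((320.5,144),.034,K,W)-.074*y)
E
```

```text
[0.42293416 0.20278433 0.034     ]
[0.42896691 0.17954712 0.034     ]
[0.44149289 0.13114933 0.034     ]
```

Request:
{"name": "apply_moves", "arguments": {
  "increments": [
    {"grip": 0.7, "linear": [-0.5, 1.5, -20], "turn": [0, 0, 0.03]},
    {"grip": 0.6, "linear": [-0.5, 1.5, -35], "turn": [0, 0, 0.03]},
    {"grip": 0.5, "linear": [-0.5, 1.5, -39], "turn": [0, 0, 0.03]},
    {"grip": 0.1, "linear": [-0.5, 1.5, -39], "turn": [0, 0, 0.03]},
    {"grip": 0.0, "linear": [-0.5, 1.5, -39], "turn": [0, 0, 0.03]},
    {"grip": 0.0, "linear": [-0.5, 1.5, -39], "turn": [0, 0, 0.03]},
    {"grip": 0.0, "linear": [-0.5, 1.5, -39], "turn": [0, 0, 0.03]},
    {"grip": 0.0, "linear": [-0.5, 1.5, -39], "turn": [0, 0, 0.03]},
    {"grip": 0.0, "linear": [-0.5, 1.5, -39], "turn": [0, 0, 0.03]}
  ],
  "grip_force": 45
}}

```text
time: 3.85
tool_pos: [0.4414, 0.1313, 0.0183]
tool_rot: [3.141, 0.001, 0.256]
contact_force: [-3.1, -2.5, 6.3]
opening: 0.0209
```

Request:
{"name": "apply_moves", "arguments": {
  "increments": [
    {"grip": 0.0, "linear": [0, 0, 8], "turn": [0, 0, 0]},
    {"grip": 0.0, "linear": [0, 0, 25], "turn": [0, 0, 0]},
    {"grip": 0.0, "linear": [0, 0, 50], "turn": [0, 0, 0]},
    {"grip": 0.0, "linear": [0, 0, 80], "turn": [0, 0, 0]},
    {"grip": 0.0, "linear": [0, 0, 110], "turn": [0, 0, 0]},
    {"grip": 0.0, "linear": [0, 0, 130], "turn": [0, 0, 0]},
    {"grip": 0.0, "linear": [0, 0, 130], "turn": [0, 0, 0]},
    {"grip": 0.0, "linear": [0, 0, 130], "turn": [0, 0, 0]}
  ]
}}

```text
time: 4.65
tool_pos: [0.442, 0.1315, 0.1476]
tool_rot: [3.142, -0.001, 0.256]
contact_force: [-0.4, 0.2, -2.0]
opening: 0.0208
```

```bash
python3 -c "
from h import *
snap('w4')"
```

```text
4.65 [0.44195148 0.13154515 0.14763488] [ 3.14151942e+00 -5.76004519e-04  2.55926542e-01] [-0.39202111  0.18812267 -2.02600252]
```

View pics/w4.png

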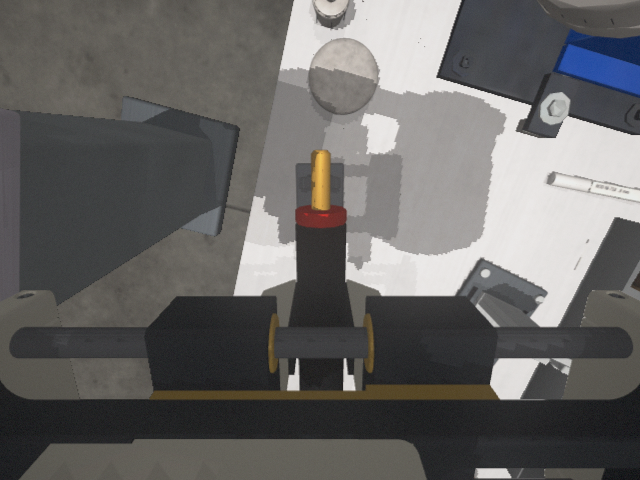

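Request:
{"name": "apply_moves", "arguments": {
  "increments": [
    {"grip": 0.0, "linear": [10, -20, 25], "turn": [0, 0, -0.4]},
    {"grip": 0.0, "linear": [30, -50, 50], "turn": [0, 0, -1.0]},
    {"grip": 0.0, "linear": [60, -85, 52], "turn": [0, 0, -1.8]},
    {"grip": 0.0, "linear": [90, -125, 52], "turn": [0, 0, -2.6]},
    {"grip": 0.0, "linear": [120, -165, 52], "turn": [0, 0, -3.4]},
    {"grip": 0.0, "linear": [140, -195, 52], "turn": [0, 0, -4.0]},
    {"grip": 0.0, "linear": [150, -210, 52], "turn": [0, 0, -4.34]},
    {"grip": 0.0, "linear": [150, -210, 52], "turn": [0, 0, -4.34]},
    {"grip": 0.0, "linear": [150, -210, 52], "turn": [0, 0, -4.34]},
    {"grip": 0.0, "linear": [150, -210, 52], "turn": [0, 0, -4.34]}
  ]
}}

```text
time: 5.7
tool_pos: [0.5913, -0.0773, 0.1989]
tool_rot: [-3.141, 0.002, -0.197]
contact_force: [-0.5, 0.4, -1.8]
opening: 0.021
```

```bash
python3 -c "
from h import *
snap('w5')"
```

```text
5.7 [ 0.59130375 -0.07731858  0.19891987] [-3.14117915e+00  1.94365318e-03 -1.97078337e-01] [-0.54604915  0.37396162 -1.76876695]
```

View pics/w5.png

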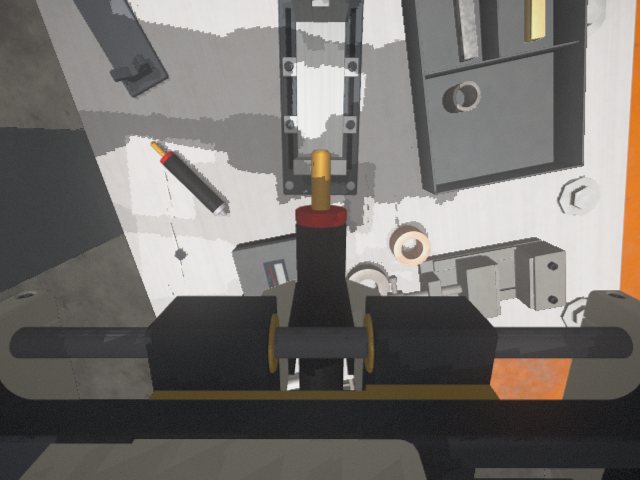

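Request:
{"name": "apply_moves", "arguments": {
  "increments": [
    {"grip": 0.0, "linear": [5, 25, 15], "turn": [0, 0, 0]},
    {"grip": 0.0, "linear": [10, 50, 30], "turn": [0, 0, 0]},
    {"grip": 0.0, "linear": [12, 60, 40], "turn": [0, 0, 0]},
    {"grip": 0.0, "linear": [12, 60, 40], "turn": [0, 0, 0]},
    {"grip": 0.0, "linear": [12, 60, 40], "turn": [0, 0, 0]}
  ]
}}

```text
time: 6.25
tool_pos: [0.6037, -0.0185, 0.2395]
tool_rot: [3.141, 0.0, -0.198]
contact_force: [-0.4, -0.7, -1.3]
opening: 0.021
```

```bash
python3 -c "
from h import *
im,K,W=snap('w6')
save('w6a.png',im,(255,10,415,250),2.5)"
```

```text
6.25 [ 0.6037045  -0.01853412  0.2394592 ] [ 3.14093718e+00  2.29398588e-04 -1.97564076e-01] [-0.41707996 -0.68269819 -1.29544967]
```

View pics/w6.png

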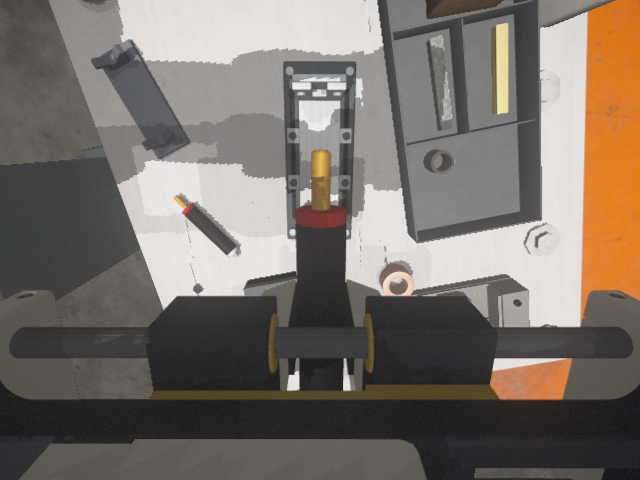

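View pics/w6a.png

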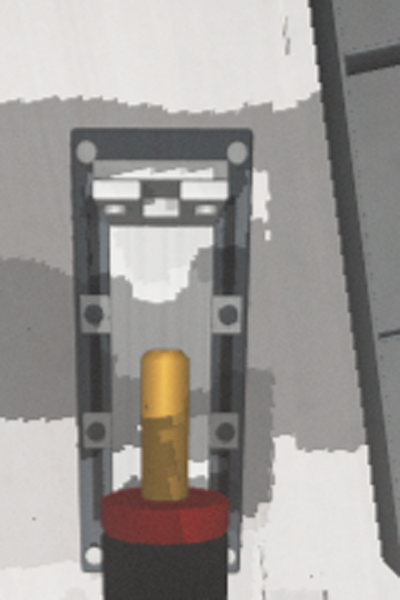

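```bash
python3 - <<'E'
from h import *
d=np.load('pics/w6.npz');im=d['im'];save('w6b.png',im,(280,55,365,105),9);save('w6c.png',im,(280,215,365,245),9)
E
```

```text
(no output)
```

View pics/w6b.png

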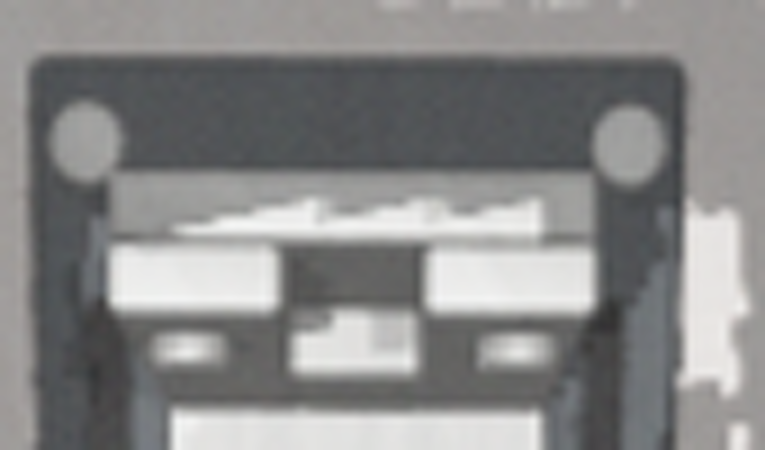

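View pics/w6c.png

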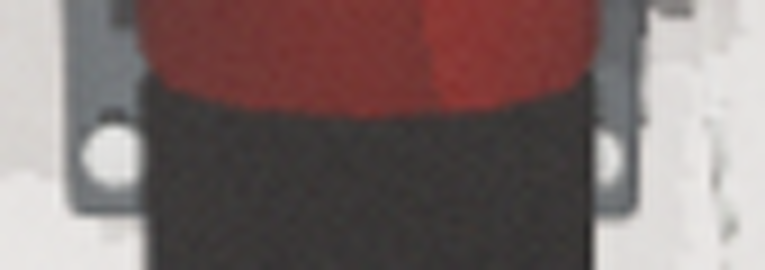

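```bash
python3 - <<'E'
from h import *
d=np.load('pics/w6.npz');K,W=d['K'],d['W']
def p(u,v,z,o=(280,55)): return ray2z((o[0]+u/9,o[1]+v/9),z,K,W)
P=np.array([p(30,57,.008),p(685,57,.008),p(638,214,.008,(280,215)),p(67,214,.008,(280,215))])
print(P,[np.linalg.norm(P[i]-P[(i+1)%4]) for i in range(4)])
ctr=P.mean(0)
y=(P[0]+P[1]-P[2]-P[3])[:2];y/=np.linalg.norm(y);x=np.array([y[1],-y[0]]);print('ctr',ctr,'yaw',np.degrees(np.arctan2(-y[0],y[1])))
br=lambda q:1e3*np.array([(q[:2]-ctr[:2])@x,(q[:2]-ctr[:2])@y])
for n,u,v,z in [('inL',110,312,.097),('inR',597,312,.097),('outL',110,172,.097),('outR',595,172,.097),('grL in',283,306,.097),('grR in',422,306,.097),('gr botL',285,243,.097),('gr botR',425,243,.097),('floorL',290,375,.052),('floorR',418,375,.052),('deckL',168,406,.014),('deckR',543,406,.014)]:
    print(n,br(p(u,v,z)), p(u,v,z))
e=(p(597,312,.097)-p(110,312,.097));print('cheek yaw',np.degrees(np.arctan2(e[1],e[0])))
e=(p(685,57,.008)-p(30,57,.008));print('plate edge yaw',np.degrees(np.arctan2(e[1],e[0])))
# roller axle tip in tool frame
print(proj([0,0,0],K,W) is not None)
E
```

```text
[[ 0.59634282  0.14097531  0.008     ]
 [ 0.66997655  0.1261459   0.008     ]
 [ 0.63179393 -0.06089542  0.008     ]
 [ 0.5574835  -0.04590647  0.008     ]] [np.float64(0.0751121601851238), np.float64(0.19089883726387652), np.float64(0.07580704536223616), np.float64(0.19087913717509034)]
ctr [0.6138992  0.04007983 0.008     ] yaw -11.64212616503438
inL [-22.06830296  57.22175022] [0.60383215 0.10057771 0.097     ]
inR [22.00233472 57.41633166] [0.64703539 0.09187491 0.097     ]
outL [-21.83823685  68.74181164] [0.6063822  0.11181434 0.097     ]
outR [21.52201982 68.93427597] [0.64888926 0.10325283 0.097     ]
grL in [-6.41193874 57.79033134] [0.61928115 0.09797517 0.097     ]
grR in [ 6.16016147 57.84585271] [0.63160581 0.09549252 0.097     ]
gr botL [-6.21336676 63.00411987] [0.62052777 0.10304162 0.097     ]
gr botR [ 6.38004037 63.05986932] [0.63287335 0.1005549  0.097     ]
floorL [-6.8298846  56.89412985] [0.61869095 0.09718174 0.052     ]
floorR [ 6.55683241 56.95309097] [0.63181417 0.09453808 0.052     ]
deckL [-21.91014061  57.61096701] [0.6040656 0.100927  0.014    ]
deckR [21.73080635 57.80294823] [0.64684747 0.09230837 0.014     ]
cheek yaw -11.38915449184421
plate edge yaw -11.386725153250783
True
```

```bash
python3 - <<'E'
from h import *
d=np.load('pics/w6.npz');K,W=d['K'],d['W']
T=np.array([ 0.6037045,-0.01853412,0.2394592]);R=Ro.from_euler('xyz',[3.14093718,.000229,-.197564]).as_matrix()
save('w6d.png',d['im'],(290,140,350,240),6)
for dz in (.0157,):
  for n,u,v in [('tip',164.5,349),('axlebase',163.5,497)]:
    q=ray2z((255+u/2.5,10+v/2.5),T[2]+dz,K,W); print(n,R.T@(q-T)*1e3)
for yy in (-.072,-.073,-.074,-.075): print(yy,proj(T+R@np.array([0,yy,-.0157]),K,W))
E
```

```text
tip [ -0.16355745 -74.45969492 -15.7487727 ]
axlebase [ -0.36439434 -50.05488005 -15.73272999]
-0.072 [321.20791107 155.83397797]
-0.073 [321.2057349 153.3055275]
-0.074 [321.20354961 150.76649323]
-0.075 [321.20135516 148.21680858]
```

View pics/w6d.png

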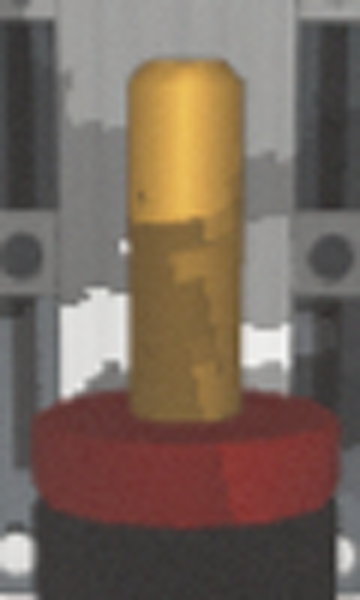

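Request:
{"name": "apply_moves", "arguments": {
  "increments": [
    {"grip": 0.0, "linear": [2, 10, -30], "turn": [0, 0, -0.03]},
    {"grip": 0.0, "linear": [4.5, 20, -70], "turn": [0, 0, -0.03]},
    {"grip": 0.0, "linear": [4.5, 28.8, -110], "turn": [0, 0, -0.03]},
    {"grip": 0.0, "linear": [4.5, 28.8, -140], "turn": [0, 0, -0.03]},
    {"grip": 0.0, "linear": [4.5, 28.8, -160], "turn": [0, 0, -0.03]},
    {"grip": 0.0, "linear": [4.5, 28.8, -169], "turn": [0, 0, -0.03]},
    {"grip": 0.0, "linear": [4.5, 28.8, -169], "turn": [0, 0, -0.03]},
    {"grip": 0.0, "linear": [4.5, 28.8, -169], "turn": [0, 0, -0.03]},
    {"grip": 0.0, "linear": [4.5, 28.8, -169], "turn": [0, 0, -0.03]}
  ]
}}

```text
time: 7.2
tool_pos: [0.6095, 0.01, 0.0722]
tool_rot: [-3.141, -0.003, -0.202]
contact_force: [-0.7, -0.5, -2.5]
opening: 0.0211
```

```bash
python3 -c "
from h import *
im,K,W=snap('w7')
save('w7a.png',im,(250,30,390,240),2.8)
im=read_camera('scene');save('s7.png',im,(215,150,365,300),4)"
```

```text
7.2 [0.60952532 0.00995769 0.07219124] [-3.14139475e+00 -2.72060832e-03 -2.02045383e-01] [-0.69774446 -0.45157686 -2.46756849]
```

View pics/w7a.png

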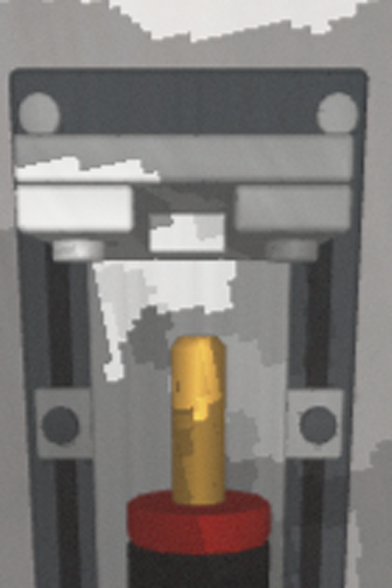

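View pics/s7.png

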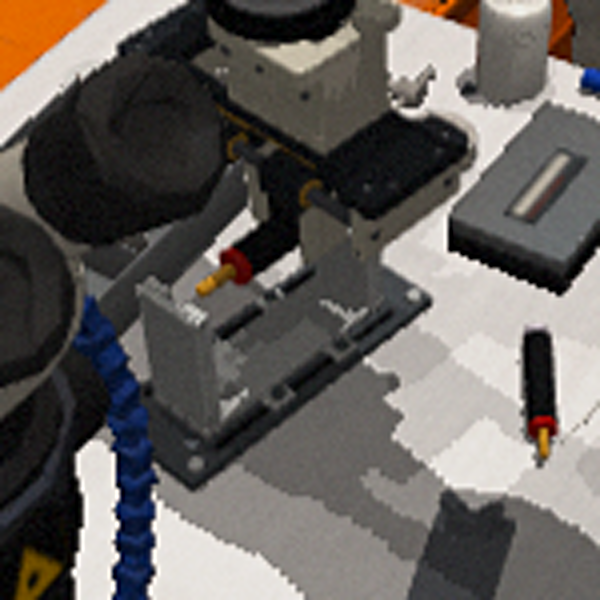

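```bash
python3 - <<'E'
from h import *
d=np.load('pics/w7.npz');K,W=d['K'],d['W']
s=observe();print(s['tool_pos'],s['tool_rot'])
T=np.array([0.60952532,0.00995769,0.07219124]);R=Ro.from_euler('xyz',[-3.14139475,-2.72060832e-03,-2.02045383e-01]).as_matrix()
for n,u,v,z in [('inL',16,230,.097),('inR',350,230,.097),('outL',16,134,.097),('outR',352,134,.097),('grbL',138,184,.097),('grbR',236,184,.097),('floorL',149,250,.052),('floorR',224,250,.052),('pl',12,70,.008),('pr',367,70,.008),('tip',198,337,.088),('base',197,500,.088)]:
    q=ray2z((250+u/2.8,30+v/2.8),z,K,W);print(n,q,R.T@(q-T)*1e3)
E
```

```text
[0.60930414 0.01013574 0.07201211] [-3.14140711e+00 -2.34827919e-03 -2.01904896e-01]
inL [0.60347214 0.10112563 0.097     ] [-24.15745746 -88.10362127 -24.85713942]
inR [0.64658447 0.09224762 0.097     ] [ 19.85931243 -88.0576905  -24.73739582]
outL [0.60642508 0.11229185 0.097     ] [-23.50535024 -99.63527837 -24.85308313]
outR [0.64864541 0.10361103 0.097     ] [ 19.59799446 -99.60352048 -24.73582181]
grbL [0.62044021 0.10335489 0.097     ] [ -7.98195868 -93.69257253 -24.81202604]
grbR [0.63292724 0.10078541 0.097     ] [  4.76664498 -93.68116941 -24.77734425]
floorL [0.61857767 0.09784101 0.052     ] [ -8.82254679 -87.90818426  20.18470971]
floorR [0.63158108 0.09516236 0.052     ] [  4.45383789 -87.89345411  20.22082673]
pl [0.59667791 0.14095617 0.008     ] [ -39.04849018 -125.74291677   64.11012788]
pr [0.66960191 0.12597731 0.008     ] [  35.39768747 -125.70262482   64.3126593 ]
tip [0.62417315 0.0826575  0.088     ] [ -0.19605532 -74.16352599 -15.79467498]
base [0.61917763 0.05918557 0.088     ] [ -0.37975881 -50.16658646 -15.79992385]
```

Request:
{"name": "apply_moves", "arguments": {
  "increments": [
    {"grip": 0.0, "linear": [-1, 0.2, -1], "turn": [0, 0, 0]},
    {"grip": 0.0, "linear": [-1, 0.2, -1], "turn": [0, 0, 0]},
    {"grip": 0.0, "linear": [-1, 0.2, -1], "turn": [0, 0, 0]},
    {"grip": 0.0, "linear": [-1, 0.2, -1], "turn": [0, 0, 0]},
    {"grip": 0.0, "linear": [-1, 0.2, -1], "turn": [0, 0, 0]}
  ]
}}

```text
time: 7.8
tool_pos: [0.6076, 0.0105, 0.0697]
tool_rot: [3.142, -0.0, -0.202]
contact_force: [-0.2, 0.3, -1.4]
opening: 0.0209
```

```bash
python3 -c "
from h import *
im,K,W=snap('w8')
save('w8a.png',im,(250,30,390,240),2.8)"
```

```text
7.8 [0.6076316  0.01052997 0.06973776] [ 3.14158274e+00 -6.46726809e-05 -2.01724782e-01] [-0.23981971  0.34580814 -1.40940927]
```

View pics/w8a.png

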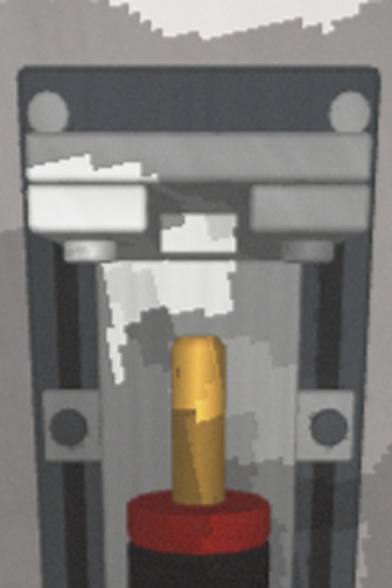

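Request:
{"name": "apply_moves", "arguments": {
  "increments": [
    {"grip": 0.0, "linear": [1, 5, 0], "turn": [0, 0, 0]},
    {"grip": 0.0, "linear": [2, 10, 0], "turn": [0, 0, 0]},
    {"grip": 0.0, "linear": [3, 14.7, 0], "turn": [0, 0, 0]},
    {"grip": 0.0, "linear": [3.6, 17.6, 0], "turn": [0, 0, 0]},
    {"grip": 0.0, "linear": [4, 19.6, 0], "turn": [0, 0, 0]},
    {"grip": 0.0, "linear": [4.4, 21.6, 0], "turn": [0, 0, 0]},
    {"grip": 0.0, "linear": [4.4, 21.6, 0], "turn": [0, 0, 0]},
    {"grip": 0.0, "linear": [4.4, 21.6, 0], "turn": [0, 0, 0]},
    {"grip": 0.0, "linear": [4.4, 21.6, 0], "turn": [0, 0, 0]}
  ],
  "grip_force": 55
}}

```text
time: 8.75
tool_pos: [0.6119, 0.0318, 0.0697]
tool_rot: [3.141, 0.0, -0.202]
contact_force: [-0.2, -3.0, -2.0]
opening: 0.0211
```

```bash
python3 -c "
from h import *
im,K,W=snap('w9')
save('w9a.png',im,(250,30,390,240),2.8)"
```

```text
8.75 [0.61188767 0.03177909 0.06968158] [ 3.14130860e+00  2.07008848e-04 -2.02013530e-01] [-0.17940215 -2.99023918 -2.00621891]
```

View pics/w9a.png

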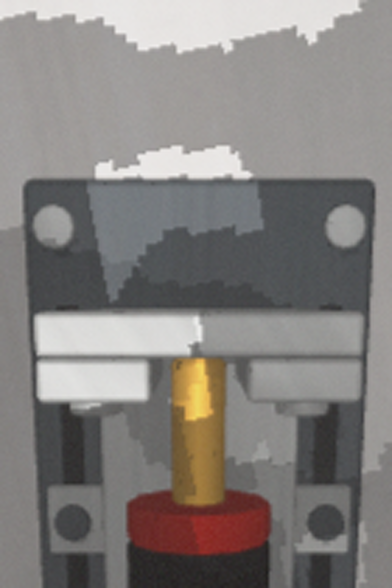

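The axle tip is in the groove, centred, and touching the bottom with about 3 N. Next I press in steps.

Request:
{"name": "apply_moves", "arguments": {
  "increments": [
    {"grip": 0.0, "linear": [0.2, 1, 0], "turn": [0, 0, 0]},
    {"grip": 0.0, "linear": [0.4, 2, 0], "turn": [0, 0, 0]},
    {"grip": 0.0, "linear": [0.6, 3, 0], "turn": [0, 0, 0]},
    {"grip": 0.0, "linear": [0.8, 4, 0], "turn": [0, 0, 0]},
    {"grip": 0.0, "linear": [1.0, 5, 0], "turn": [0, 0, 0]},
    {"grip": 0.0, "linear": [1.2, 6, 0], "turn": [0, 0, 0]},
    {"grip": 0.0, "linear": [1.2, 6, 0], "turn": [0, 0, 0]},
    {"grip": 0.0, "linear": [1.2, 6, 0], "turn": [0, 0, 0]}
  ]
}}

```text
time: 9.6
tool_pos: [0.6131, 0.0375, 0.0697]
tool_rot: [3.14, 0.0, -0.202]
contact_force: [-1.9, -6.4, -1.4]
opening: 0.0208
```

Request:
{"name": "apply_moves", "arguments": {
  "increments": [
    {"grip": 0.0, "linear": [0.2, 1, 0], "turn": [0, 0, 0]},
    {"grip": 0.0, "linear": [0.4, 2, 0], "turn": [0, 0, 0]},
    {"grip": 0.0, "linear": [0.6, 3, 0], "turn": [0, 0, 0]},
    {"grip": 0.0, "linear": [0.8, 4, 0], "turn": [0, 0, 0]},
    {"grip": 0.0, "linear": [1.0, 5, 0], "turn": [0, 0, 0]},
    {"grip": 0.0, "linear": [1.0, 5.2, 0], "turn": [0, 0, 0]},
    {"grip": 0.0, "linear": [1.0, 5.2, 0], "turn": [0, 0, 0]}
  ]
}}

```text
time: 10.3
tool_pos: [0.614, 0.042, 0.0697]
tool_rot: [3.139, 0.0, -0.202]
contact_force: [-2.1, -9.1, -0.6]
opening: 0.021
```

```bash
python3 -c "
from h import *
im,K,W=snap('w10')
save('w10a.png',im,(250,70,390,280),2.8)
im=read_camera('scene');save('s10.png',im,(235,180,345,290),5)
im=read_camera('top');save('t10.png',im,(265,170,385,250),6.5)"
```

```text
10.3 [0.61397045 0.04201413 0.06965367] [ 3.13949577e+00  3.09893092e-04 -2.01778896e-01] [-2.11581116 -9.14890545 -0.6279573 ]
```

View pics/w10a.png

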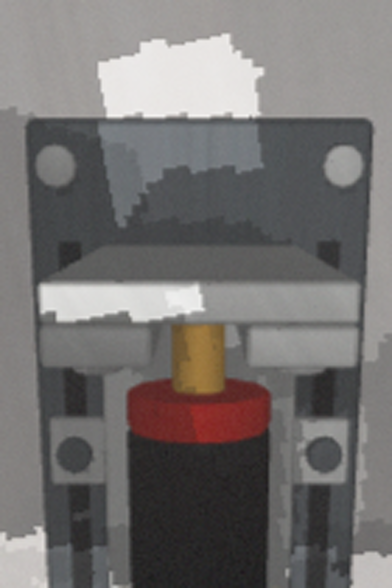

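View pics/s10.png

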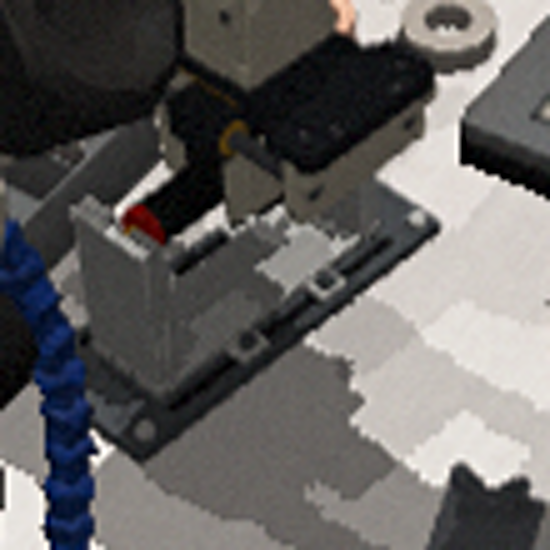

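View pics/t10.png

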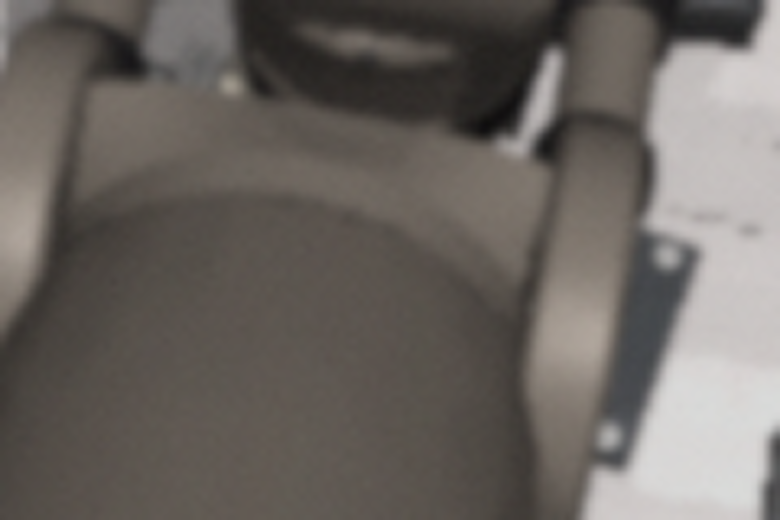

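Request:
{"name": "apply_moves", "arguments": {
  "increments": [
    {"grip": 0.0, "linear": [0.2, 1, 0], "turn": [0, 0, 0]},
    {"grip": 0.0, "linear": [0.2, 1, 0], "turn": [0, 0, 0]},
    {"grip": 0.0, "linear": [0.2, 1, -3], "turn": [0, 0, 0]},
    {"grip": 0.0, "linear": [0.2, 1, -6], "turn": [0, 0, 0]},
    {"grip": 0.0, "linear": [0.2, 1, -9], "turn": [0, 0, 0]},
    {"grip": 0.0, "linear": [0.2, 1, -9], "turn": [0, 0, 0]},
    {"grip": 0.0, "linear": [0.2, 1, -9], "turn": [0, 0, 0]}
  ]
}}

```text
time: 11.15
tool_pos: [0.6149, 0.0429, 0.0616]
tool_rot: [3.14, -0.002, -0.202]
contact_force: [-3.4, -10.4, 3.0]
opening: 0.021
```

Request:
{"name": "apply_moves", "arguments": {
  "increments": [
    {"grip": 0.0, "linear": [0, 0, -2], "turn": [0, 0, 0]},
    {"grip": 0.0, "linear": [0, 0, -4], "turn": [0, 0, 0]},
    {"grip": 0.0, "linear": [0, 0, -6], "turn": [0, 0, 0]},
    {"grip": 0.0, "linear": [0, 0, -8], "turn": [0, 0, 0]},
    {"grip": 0.0, "linear": [0, 0, -8], "turn": [0, 0, 0]}
  ]
}}

```text
time: 11.65
tool_pos: [0.6152, 0.0428, 0.0536]
tool_rot: [3.14, -0.002, -0.202]
contact_force: [-1.8, -10.2, 4.0]
opening: 0.0207
```

```bash
python3 -c "
from h import *
im,K,W=snap('w11')
save('w11a.png',im,(250,70,390,280),2.8)"
```

```text
11.65 [0.61521195 0.04282724 0.05364889] [ 3.14012785e+00 -2.39560721e-03 -2.02188655e-01] [ -1.7669355  -10.20214197   4.0097418 ]
```

View pics/w11a.png

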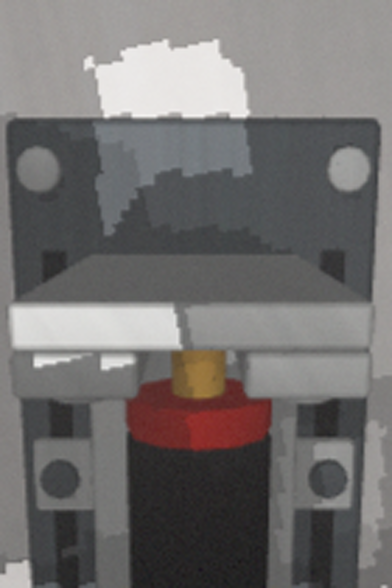

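Request:
{"name": "apply_moves", "arguments": {
  "increments": [
    {"grip": 0.0, "linear": [-0.5, 0.1, -2], "turn": [0, 0, 0]},
    {"grip": 0.0, "linear": [-1, 0.2, -4], "turn": [0, 0, 0]},
    {"grip": 0.0, "linear": [-1, 0.2, -6], "turn": [0, 0, 0]},
    {"grip": 0.0, "linear": [-1, 0.2, -8], "turn": [0, 0, 0]},
    {"grip": 0.0, "linear": [-1, 0.2, -10], "turn": [0, 0, 0]},
    {"grip": 0.0, "linear": [-1, 0.2, -11], "turn": [0, 0, 0]},
    {"grip": 0.0, "linear": [-1, 0.2, -11], "turn": [0, 0, 0]}
  ]
}}

```text
time: 12.4
tool_pos: [0.6144, 0.043, 0.0428]
tool_rot: [3.14, -0.003, -0.202]
contact_force: [-1.3, -10.3, 4.3]
opening: 0.0207
```

```bash
python3 -c "
from h import *
im,K,W=snap('w12')
save('w12a.png',im,(250,70,390,280),2.8)
im=read_camera('scene');save('s12.png',im,(235,180,345,290),5)"
```

```text
12.4 [0.61436326 0.04302889 0.04278376] [ 3.14025626e+00 -2.67994281e-03 -2.02237201e-01] [ -1.31155448 -10.30722867   4.25087147]
```

View pics/w12a.png

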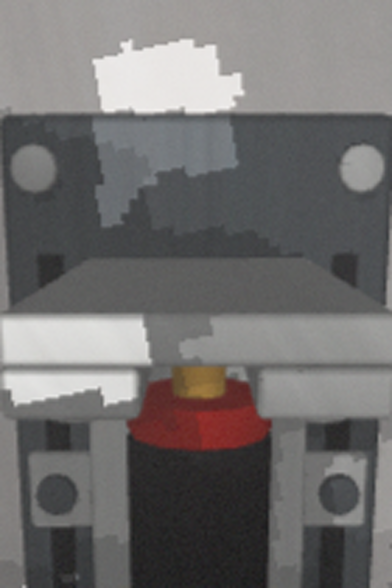

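View pics/s12.png

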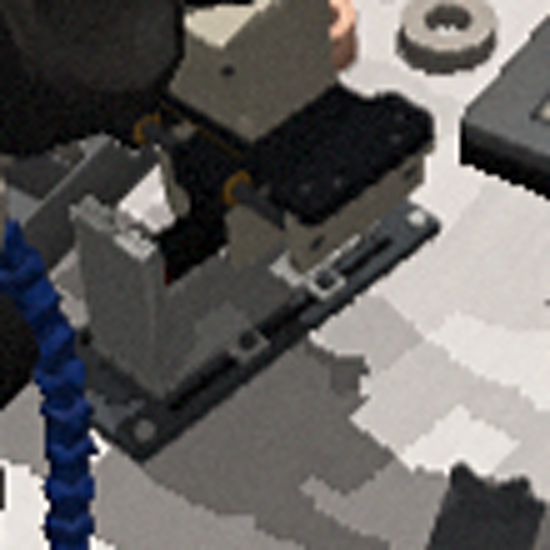

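Request:
{"name": "apply_moves", "arguments": {
  "increments": [
    {"grip": 0.0, "linear": [0, 0, -1], "turn": [0, 0, 0]},
    {"grip": 0.0, "linear": [-0.2, -1, -1], "turn": [0, 0, 0]},
    {"grip": 0.0, "linear": [-0.4, -2, -1], "turn": [0, 0, 0]},
    {"grip": 0.0, "linear": [-0.6, -3, -1], "turn": [0, 0, 0]},
    {"grip": 0.0, "linear": [-0.8, -4, -1], "turn": [0, 0, 0]},
    {"grip": 0.0, "linear": [-0.8, -4, -1], "turn": [0, 0, 0]},
    {"grip": 0.0, "linear": [-0.8, -4, -1], "turn": [0, 0, 0]}
  ]
}}

```text
time: 13.2
tool_pos: [0.6136, 0.0395, 0.0418]
tool_rot: [3.141, -0.003, -0.202]
contact_force: [-1.3, -7.8, 3.4]
opening: 0.0208
```

Request:
{"name": "apply_moves", "arguments": {
  "increments": [
    {"grip": 0.0, "linear": [-0.2, -1, 0], "turn": [0, 0, 0]},
    {"grip": 0.0, "linear": [-0.4, -2, 0], "turn": [0, 0, 0]},
    {"grip": 0.0, "linear": [-0.6, -3, 0], "turn": [0, 0, 0]},
    {"grip": 0.0, "linear": [-0.6, -3, 0], "turn": [0, 0, 0]},
    {"grip": 0.0, "linear": [-0.6, -3, 0], "turn": [0, 0, 0]}
  ]
}}

```text
time: 13.7
tool_pos: [0.613, 0.0369, 0.0416]
tool_rot: [3.141, -0.003, -0.202]
contact_force: [-0.5, -6.0, 2.0]
opening: 0.0207
```

Request:
{"name": "apply_moves", "arguments": {
  "increments": [
    {"grip": 0.0, "linear": [-0.2, -1, 0], "turn": [0, 0, 0]},
    {"grip": 0.0, "linear": [-0.4, -2, 0], "turn": [0, 0, 0]},
    {"grip": 0.0, "linear": [-0.6, -3, 0], "turn": [0, 0, 0]},
    {"grip": 0.0, "linear": [-0.6, -3, 0], "turn": [0, 0, 0]},
    {"grip": 0.0, "linear": [-0.6, -3, 0], "turn": [0, 0, 0]}
  ]
}}

```text
time: 14.2
tool_pos: [0.6123, 0.0343, 0.0415]
tool_rot: [-3.141, -0.002, -0.202]
contact_force: [0.4, -5.2, 2.1]
opening: 0.0203
```

```bash
python3 -c "
from h import *
im,K,W=snap('w13')
save('w13a.png',im,(250,70,390,280),2.8)
im=read_camera('scene');save('s13.png',im,(235,180,345,290),5)"
```

```text
14.2 [0.61233961 0.03426902 0.04148909] [-3.14142639e+00 -2.38294158e-03 -2.02098472e-01] [ 0.42514226 -5.21201355  2.06380511]
```

View pics/w13a.png

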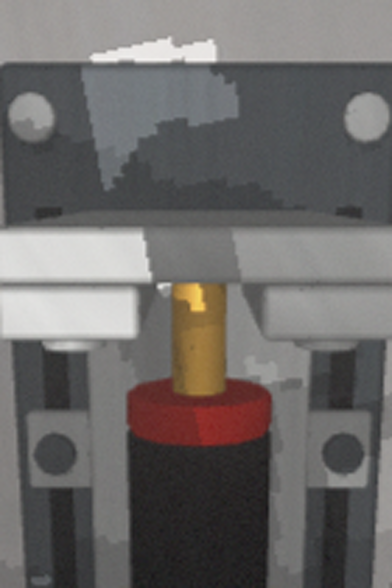

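Request:
{"name": "apply_moves", "arguments": {
  "increments": [
    {"grip": 0.0, "linear": [-0.2, -1, 0], "turn": [0, 0, 0]},
    {"grip": 0.0, "linear": [-0.3, -1.5, 0], "turn": [0, 0, 0]},
    {"grip": 0.0, "linear": [-0.3, -1.5, -0.5], "turn": [0, 0, 0]},
    {"grip": 0.0, "linear": [-0.3, -1.5, -0.5], "turn": [0, 0, 0]}
  ],
  "grip_force": 6
}}

```text
time: 14.7
tool_pos: [0.6118, 0.0332, 0.0408]
tool_rot: [-3.141, -0.002, -0.202]
contact_force: [0.6, -2.6, 3.4]
opening: 0.0219
```

Request:
{"name": "apply_moves", "arguments": {
  "increments": [
    {"grip": 0.27, "linear": [0, 0, 0], "turn": [0, 0, 0]},
    {"grip": 0.3, "linear": [0, 0, 0], "turn": [0, 0, 0]},
    {"grip": 0.35, "linear": [0, 0, 0], "turn": [0, 0, 0]},
    {"grip": 0.4, "linear": [0, 0, 0], "turn": [0, 0, 0]},
    {"grip": 0.5, "linear": [0, 0, 0], "turn": [0, 0, 0]},
    {"grip": 0.6, "linear": [0, 0, 0], "turn": [0, 0, 0]}
  ]
}}

```text
time: 15.3
tool_pos: [0.6111, 0.0331, 0.0402]
tool_rot: [-3.142, 0.0, -0.202]
contact_force: [-0.6, -0.2, 0.3]
opening: 0.0483
```

```bash
python3 -c "
from h import *
im,K,W=snap('w14')
save('w14a.png',im,(230,70,410,370),2)"
```

```text
15.3 [0.6110738  0.03307662 0.04015667] [-3.14155871e+00  1.11861864e-04 -2.01738277e-01] [-0.64916243 -0.19103611  0.27499599]
```

View pics/w14a.png

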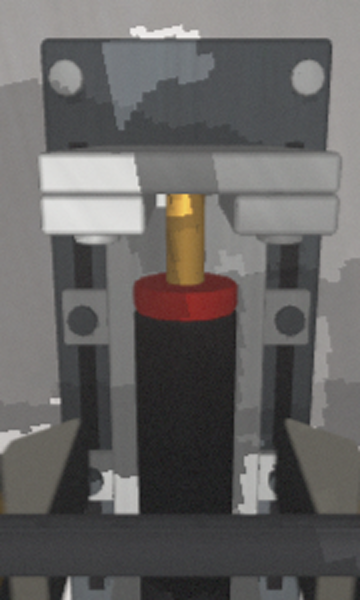

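Request:
{"name": "apply_moves", "arguments": {
  "increments": [
    {"grip": 0.6, "linear": [0, 0, 10], "turn": [0, 0, 0]},
    {"grip": 0.6, "linear": [0, 0, 30], "turn": [0, 0, 0]},
    {"grip": 0.7, "linear": [0, 0, 60], "turn": [0, 0, 0]},
    {"grip": 0.8, "linear": [0, 0, 100], "turn": [0, 0, 0]},
    {"grip": 0.9, "linear": [0, -30, 140], "turn": [0, 0, 0]},
    {"grip": 1, "linear": [0, -70, 180], "turn": [0, 0, 0]},
    {"grip": 1, "linear": [-10, -110, 200], "turn": [0, 0, 0]},
    {"grip": 1, "linear": [-15, -120, 200], "turn": [0, 0, 0]},
    {"grip": 1, "linear": [-15, -120, 200], "turn": [0, 0, 0]},
    {"grip": 1, "linear": [-15, -120, 200], "turn": [0, 0, 0]}
  ]
}}

```text
time: 16.35
tool_pos: [0.5957, -0.0861, 0.2395]
tool_rot: [-3.141, 0.002, -0.202]
contact_force: [1.0, -0.7, -0.3]
opening: 0.0915
```

```bash
python3 -c "
from h import *
im,K,W=snap('w15')
save('w15a.png',im,(255,0,385,240),2.5)
im=read_camera('scene');save('s15.png',im,(235,180,345,290),5)"
```

```text
16.35 [ 0.59565353 -0.08612421  0.23950572] [-3.14076956e+00  1.59580524e-03 -2.01959584e-01] [ 1.02068205 -0.67909706 -0.263062  ]
```

View pics/w15.png

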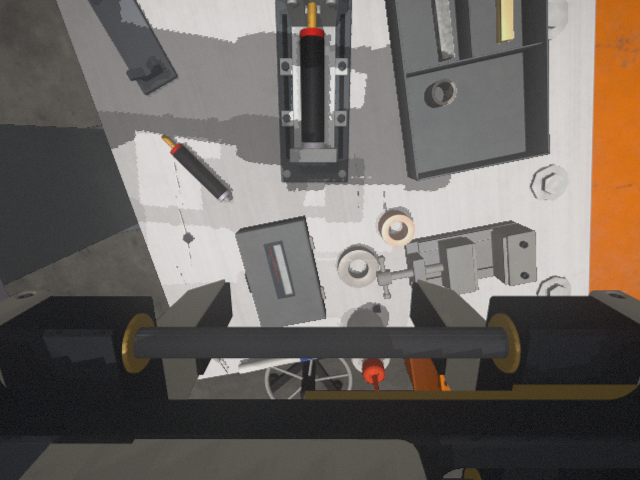

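View pics/w15a.png

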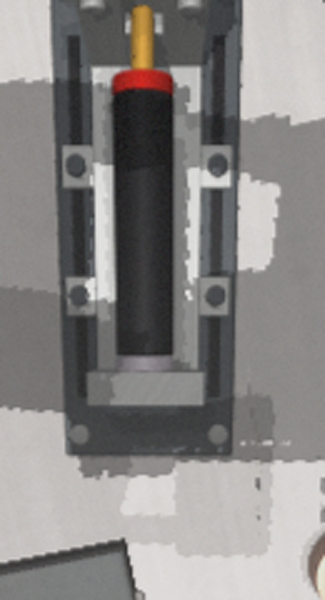

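View pics/s15.png

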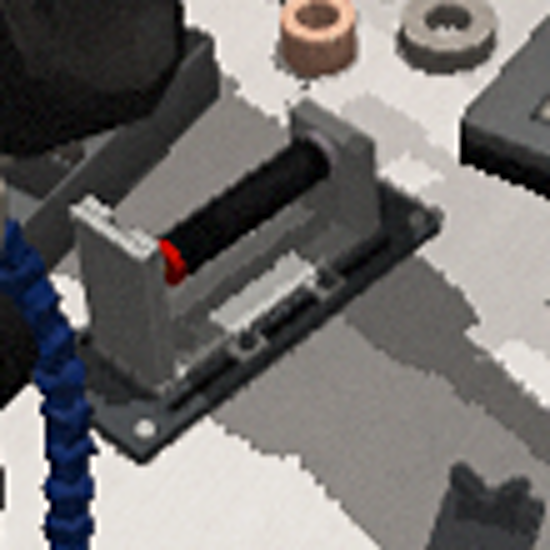

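```bash
python3 - <<'E'
from h import *
d=np.load('pics/w15.npz');K,W=d['K'],d['W']
ctr=np.array([.6139,.0401]);a=np.radians(11.55);y=np.array([np.sin(a),np.cos(a)]);x=np.array([y[1],-y[0]])
save('w15b.png',d['im'],(285,0,345,45),12);save('w15c.png',d['im'],(285,125,345,170),12)
im=cv2.imread('pics/s15.png')
def br(p): return np.round(1e3*np.array([(p[:2]-ctr)@x,(p[:2]-ctr)@y]),1)
for c in [(-0.0,-7.8)]:
  for n,bx,by,z in [('redtop',0,42.2,.067),('whitetop',0,-57.8,.067),('lowin',0,-57.8,.067),('tip groove',0,63.2,.056),('axle at red',0,42.2,.056),('red botL',-11,42.2,.056),('red R',11,42.2,.056)]:
    p=np.r_[ctr+bx*x/1e3+by*y/1e3,z];q=proj(p,K,W);print(n,q,'crop b',(q-[285,0])*12,'c',(q-[285,125])*12)
E
```

```text
redtop [312.22348472  27.84095393] crop b [326.68181664 334.0914471 ] c [  326.68181664 -1165.9085529 ]
whitetop [313.16899816 149.0243572 ] crop b [ 338.0279779  1788.29228637] c [338.0279779  288.29228637]
lowin [313.16899816 149.0243572 ] crop b [ 338.0279779  1788.29228637] c [338.0279779  288.29228637]
tip groove [312.32119646   4.24680842] crop b [327.85435758  50.96170109] c [  327.85435758 -1449.03829891]
axle at red [312.52987767  31.71942275] crop b [330.358532 380.633073] c [  330.358532 -1119.366927]
red botL [300.11283962  31.74572274] crop b [181.35407548 380.94867287] c [  181.35407548 -1119.05132713]
red R [324.94800363  31.69312046] crop b [479.37604357 380.31744549] c [  479.37604357 -1119.68255451]
```

View pics/w15b.png

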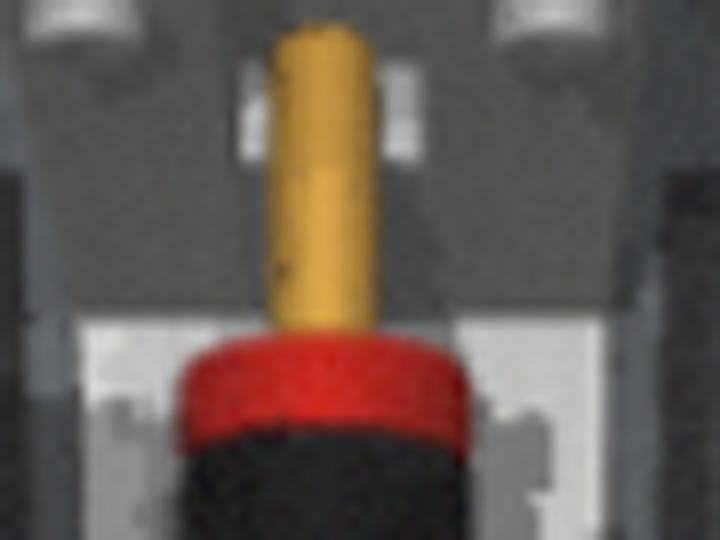

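View pics/w15c.png

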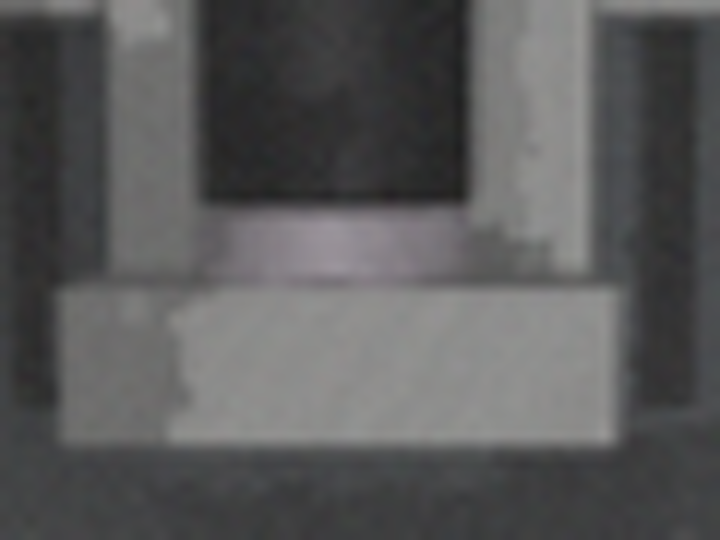

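The red edge appears at row 334 of the enlarged crop, exactly where a fully seated roller should put it. The barrel is flush against the low cheek, so I'm handing in.

```bash
python3 -c "
from h import *
hand_in();print(observe()['time'])"
```

```text
the job is handed in; nothing more can be done
the job is handed in; nothing more can be done
```

I seated the larger roller in the guide bracket and handed the job in at about 16.4 s. The hand-in reports no verdict, so what follows rests on my own last checks.

**What I did:** I gripped the roller at mid-length and lifted it. The wrist camera put the carriage at about -7.8 mm from its middle place. I slid the axle tip into the groove and pressed until the force read about 10 to 11 N, roughly 13 to 14.5 mm of travel. Then I lowered the roller, backed off step by step as the stub entered the hole, and released it gently.

**Last checks:**
- **Seating:** The barrel lies flush against the low cheek. The red end shows at the exact pixel row predicted for a seated roller, which means the axle is pressed in about 3 mm. The roller looks centred and parallel to the bracket.
- **Height:** I did not measure the height independently. The flush fit and the position of the red end agree with 56 mm.
- **Forces:** The readings I took stayed at about 11 N or less along the axle.
- **Robot and surroundings:** The gripper is open and well clear of the bracket. The bystanders I could see looked undisturbed; I did not measure them, and I did not check the tin or the collets after the lift.

**What went off plan:** The roller slipped about 1 mm in the grip while I lowered it, and the arm settled 1 to 2 mm off sideways twice. I corrected both sideways errors from the images and allowed for the slip. One move call was refused for a missing "turn" key and was sent again.

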